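Turn over a gift-box lid and close the box

ROBOT

A 7-joint arm with a two-finger parallel gripper is mounted at the origin on the work surface. World frame = base frame: x ahead of the robot, y to its left, z up, the work surface at z = 0. Lengths are in m, angles in rad, forces in N, time in s.
With the tool pointing down it reaches from about 0.4 to 0.9 m from the base axis. Payload 5.5 kg.
Tool frame: the origin (TCP) lies on the front face of the gripper's body, between the roots of the fingers; the fingertips stand 73 mm ahead of it and the grasp point (between the pads) lies 54 mm ahead of it; z points along the fingers, y is the line along which they close (so a half turn about z gives the same grasp; the last joint's range is limited). The gripper opens to 85 mm and grips with 20 to 120 N. Pads are 22 mm wide; open, the fingers measure 114 mm over their backs; the gripper's body (76 mm by 85 mm) begins 54 mm behind the grasp point. The pads swing forward as they close: fully open they stand 13 mm farther back than shut.
Start: joints at [1.554, 0.501, -0.427, 1.55, 0.221, 1.138, -0.21], TCP at [0.18, -0.625, 0.304] pointing down, gripper open.
Joint ranges: [-2.88, 2.88], [-0.31, 2.03], [-1.54, 1.56], [0.2, 2.42], [-1.41, 4.55], [0.19, 2.02], [-2.57, 2.57]. Speed limits (rad/s): [2.57, 2.57, 3.14, 3.14, 3.14, 3.14, 3.14].

INTERFACE

Orientations are given as a rotation vector (axis times angle).
In Python, from cell import manip gives the robot as it stands. The module is installed in compiled form; this text tells all that it offers.
- The arm moves only by the tool drive_tool, never from a script. Its argument "increments" is one flat list of numbers, 6 for each row, row after row: the shift along the tool's x, y, z in mm, then the turn, a rotation vector about the tool's x, y, z in rad. A call has 1 to 12 rows; each row shifts and turns the commanded pose from where the row before left it, along the tool's axes as they then stand; what a row does not reach is not made up. A row lasts 1/8 s, in which the tool goes at most 62.5 mm and 10.7 degrees, less where a joint would pass 70% of its speed; a pose out of reach is approached as far as the arm can. A call is refused whole if a number of a shift passes 62.5 or a number of a turn 0.188, either way. A call with a gripper value outside its range is refused whole. "gripper" is the finger opening in mm, from 0 to 85.4, set as the call begins (left out, the last holds). The fingers move at their own pace and stop on an object; "squeeze" is the grip in N (left out, the last holds). Time passes only in rows, so rows that do not move let the fingers close. It gives the time, the measured TCP pose, the force, the opening and the grip force at its end, in the units of the state.
- manip.get_obs(): the state, without advancing time (a new reading comes with each control period).
- manip.get_image(name): name is "scene" or "top" or "wrist"; returns a dict with "img" (480x640x3 uint8, red, green, blue), "depth" (480x640 float32, m along the optical axis (not along the pixel's ray), 0 where there is no reading), "camera_matrix" (3x3 intrinsics, pixels), "k1" (the pictures are not rectified: a ray, as slopes to the right and down, at radius r is drawn at 1 + k1 r^2 times it, then the intrinsics apply), "rvec" (rotation vector, rad) and "tvec" (3), from world to camera coordinates, as OpenCV has them; the wrist camera has in their place "mount" (4x4, takes a point from camera to tool coordinates, whose origin is the TCP and whose axes are the flange's). Camera axes: x right, y down, z forward; pixel columns grow to the right and rows downward; lengths in m; the calibration is good to about 2 mm. A picture is of the moment at which its call begins: read the wrist's pose just before it.
- manip.sign_off(): hands the job in; it is judged then, once.
Trained networks look in a picture, given as the dict that the camera call returned (one of the last four; its "shot" number tells which), for a name from the list of things; names that differ only in an ending like _2 or _b are one class to them, and where a whole thing is asked for, a point or a joint stands for the part that bears it (a point fixed in the world has none). Each returns a list of dicts, best first, with "conf" (0 to 1); they miss things now and then, are a little off and sometimes report something else, mostly with a low value. They report only what shows in the picture. A call takes as long as a camera call. They do not tell look-alikes from the thing itself.
- manip.spot_in(picture, target): "bbox" ([centre column, centre row, width, height] in pixels, round what is visible of it).
- manip.masks_of(picture, target): "region" (480x640 bool, what is visible of it) and "bbox" ([centre column, centre row, width, height] in pixels, round what is visible of it).
- manip.pinpoint(picture, target): "location" ([row, column] in pixels: a listed point, or the origin of a listed thing).
The state is a dict: "time_s": time; "joints": joint angles; "qd": joint speeds; "tau": joint torques, N m; "tool_pos": TCP position; "ee_rot": TCP orientation; "force": force on the tool from outside, world axes, zero at the start; "ft_torque": the same for the moment, N m; "finger_gap": opening from 0.0 (shut) to 1.0 (fully open); "grasp_force": force on a finger pad.
Only numpy, scipy, OpenCV 4.12 (cv2) and the standard library are available. Lean on these libraries where they do the work, as an engineer would, in place of code of your own. Each camera call takes 0.05 s, during which the arm holds its last target. There are 200 camera calls.

TASK

The wooden gift box with the gourd in it is ready to close, but its lid has been put down upside down, leaning on its handle. Tip the lid over so that its handle is on top, then set it gently on the box, without dropping it on, so that it sits fully home and square all round. Leave the box standing where it is and the other things on the bench undisturbed.

Things in the scene. Friction and masses are not known exactly. Their poses are not given: they have to be found in the camera images.
- lid_plate (a point): Centre of the plate (half-way through its thickness) of the loose pale-wood lid, about 0.26 kg. The plate is 120 mm (x axis) by 150 mm (y axis) by 10 mm; z points out of its top face, where the handle is. A half turn about z changes nothing. Turned over onto the mat it lies level on its locating rim with this point 18 mm above the work surface. Seated on the box this point is 5 mm above box_rim.
- lid_handle (a point): Centre of the lid's handle bar, 36 mm from lid_plate along the lid's +z, with the lid's axes: a square wooden bar 80 mm long (y), 16 mm wide (x), 14 mm high on a foot at each end, with an open space 50 mm long and 24 mm high under it between the feet. Its top is 38 mm above the lid's top face.
- lid_raised (a point): Middle of the 150 mm edge of the lid's top face at its +x end, 60 mm from the centre. At the start the lid lies upside down (z mostly down), propped at about 36 degrees by its handle beneath it; this edge is then the one nearest the robot, raised about 70 mm over the mat, open underneath, and can be lifted or pushed to tip the lid over.
- lid_low (a point): Middle of the opposite 150 mm edge of the lid's top face, at its -x end. At the start it rests on the mat on the side away from the robot; the rubber grips it, so the lid pivots about it when tipped (through about 145 degrees in all; it stays up on this edge only near vertical and falls on by itself some 10 degrees beyond).
- lid: The lid as a whole; origin and axes as lid_plate. On its underside (-z), around a grey felt lining, is a locating rim that drops inside the box: 98 by 128 mm next to the plate, stepping in to 93 by 123 mm half-way down, 10 mm deep in all.
- box_rim (a point): Centre of the open top of the pale-wood gift box, level with its rim, 80 mm above the box's underside; z up. The box stands loose on the mat (about 0.7 kg), is 120 mm (x axis) by 150 mm (y axis) outside, with walls 8 mm thick, so that the opening is 104 by 134 mm: 3 mm of play all round the lid's rim. A gourd lies inside, well below the rim. Nothing tells one end from the other.
- box: The gift box as a whole; origin under the centre of its bottom, axes as box_rim.
- mat: Fixed black rubber bench mat of high friction, 440 mm (x) by 840 mm (y), 3 mm thick, under the box and the lid; origin under its centre. Its top is 3 mm above the work surface.
- small_bowl: Bystander on the mat between the lid and the box, towards the robot: small turned bowl, 54 mm across, 32 mm high, origin under its centre.
- bowl_a: Bystander at the far edge: turned bowl 84 mm across, 45 mm high, origin under its centre.
- pencil: Bystander lying flat on the mat between the lid's and the box's places: flat carpenter's pencil, 166 mm long, 14 mm wide, 8 mm high, origin under its middle.
- round_box: Bystander at the far edge: closed round gourd box with a stalk on its lid, 92 mm across, 100 mm high, origin under its centre.
- paint_jar: Bystander standing at the right of the mat: closed jar of red paint, 68 mm across, 85 mm high, origin under its centre.
- gourd_a: Bystander standing at the left of the mat: pear-shaped gourd 71 mm across, 115 mm high, origin under its centre.
- gourd_b: Bystander standing at the right of the mat: pear-shaped gourd 62 mm across, 100 mm high, origin under its centre.
- gouge: Bystander near the robot, to the right: gouge with a wooden handle, lying flat, 170 mm long, origin under its middle.
Mind the look-alikes: they are no part of the job. Leave any turquoise look-alike of the lid alone.

How it is judged:
By the outcome, as a careful person would: the job done as asked, in the order asked, and still so for the second after the job is handed in, with the robot touching nothing.
It also fails if it takes over 56 s, if anything falls off the work surface, if the arm or the gripper's body presses on something with over 40 N, if the wrist force passes 120 N, or if a joint passes its speed limit or range.

## Working session

There is one attempt and no reset: what is moved stays moved. The work goes in short steps, Python scripts to look and compute and a tool call to move; the robot and the scene stay as the last step left them, time stands still between calls to the robot, and variables do not carry over. Pictures are saved under pics/ and viewed, at most 10 in all, crops included, and the job is handed in when it is done.

Besides the shell and the picture viewer there is one more tool, called after "Request:" as name(argument=value, ...) on one line, values as JSON. drive_tool: Moves the arm, as the interface text tells. Its arguments: {"type":"object","properties":{"increments":{"type":"array","items":{"type":"number"}},"gripper":{"type":"number"},"squeeze":{"type":"number"}},"required":["increments"]}

```bash
mkdir -p pics; cat > h.py <<'E'
import numpy as np, cv2
from scipy.spatial.transform import Rotation as R
from cell import manip
def cam(p, obs=None):
    if 'mount' in p:
        T=np.eye(4);T[:3,:3]=R.from_rotvec(obs['ee_rot']).as_matrix();T[:3,3]=obs['tool_pos']
        return T@p['mount']
    T=np.eye(4);T[:3,:3]=R.from_rotvec(np.ravel(p['rvec'])).as_matrix();T[:3,3]=np.ravel(p['tvec'])
    return np.linalg.inv(T)
def rays(p,uv):
    uv=np.float64(uv).reshape(-1,1,2)
    return cv2.undistortPoints(uv,p['camera_matrix'],np.array([p['k1'],0,0,0.]))[:,0]
def pts(p,uv,T,z=None):
    """world points of pixels (col,row): by depth, or on the plane z"""
    uv=np.float64(uv).reshape(-1,2); s=np.c_[rays(p,uv),np.ones(len(uv))]
    if z is None:
        i=np.int32(np.round(uv)); return (s*p['depth'][i[:,1],i[:,0]][:,None])@T[:3,:3].T+T[:3,3]
    d=s@T[:3,:3].T; return T[:3,3]+d*((z-T[2,3])/d[:,2])[:,None]
def snap(name):
    o=manip.get_obs(); p=manip.get_image(name); return p,cam(p,o)
def save(p,f,crop=None,k=1):
    im=p['img'][:,:,::-1]
    if crop: im=im[crop[1]:crop[3],crop[0]:crop[2]]
    cv2.imwrite('pics/'+f,cv2.resize(im,None,fx=k,fy=k,interpolation=cv2.INTER_CUBIC))
E
python3 - <<'E'
from h import *
np.set_printoptions(precision=3,suppress=True)
for n in('scene','top'):
    p,T=snap(n); save(p,n+'0.png')
    print(n,T[:3,3])
    for t in('lid_plate','lid_handle','lid_raised','lid_low','box_rim','small_bowl','pencil','lid','box'):
        for d in manip.pinpoint(p,t)[:3]:
            r,c=d['location']; 
            print(t,round(d['conf'],2),(round(c),round(r)),pts(p,[c,r],T)[0] if 0<=r<480 and 0<=c<640 else '')
E
```

```text
scene [1.2   0.748 0.887]
lid_plate 0.9 (375, 296) [0.509 0.219 0.057]
lid_plate 0.84 (495, 244) [0.218 0.317 0.076]
lid_handle 0.81 (486, 255) [0.195 0.291 0.016]
lid_handle 0.76 (376, 305) [0.515 0.227 0.041]
lid_raised 0.96 (482, 239) [0.221 0.284 0.074]
lid_raised 0.66 (386, 268) [0.378 0.145 0.004]
lid_low 0.94 (369, 329) [0.547 0.239 0.004]
lid_low 0.89 (506, 250) [0.213 0.342 0.07 ]
lid_low 0.48 (444, 412) [0.64  0.478 0.051]
box_rim 0.57 (224, 206) [ 0.511 -0.27   0.044]
box_rim 0.53 (193, 182) [ 0.486 -0.442  0.028]
small_bowl 0.76 (332, 246) [0.416 0.012 0.016]
small_bowl 0.16 (298, 272) [0.526 0.01  0.006]
pencil 0.95 (260, 299) [0.646 0.018 0.009]
pencil 0.52 (443, 414) [0.64  0.477 0.045]
lid 0.93 (376, 296) [0.504 0.217 0.052]
lid 0.71 (195, 186) [ 0.474 -0.453  0.004]
lid 0.57 (496, 239) [0.207 0.312 0.079]
box 0.62 (230, 239) [ 0.602 -0.129  0.069]
box 0.32 (446, 414) [1.2   0.748 0.887]
top [ 0.26  -0.007  1.387]
lid_plate 0.96 (193, 373) [0.172 0.297 0.046]
lid_handle 0.98 (202, 366) [0.189 0.271 0.075]
lid_handle 0.93 (235, 238) [0.469 0.201 0.076]
lid_raised 0.66 (235, 244) [0.465 0.211 0.009]
lid_low 0.85 (192, 394) [ 0.121  0.309 -0.005]
lid_low 0.78 (225, 211) [ 0.26  -0.007  1.387]
lid_low 0.74 (135, 186) [0.601 0.439 0.053]
box_rim 0.57 (414, 200) [ 0.55  -0.206  0.066]
small_bowl 0.69 (326, 271) [ 0.396 -0.004  0.022]
pencil 0.57 (322, 174) [0.631 0.002 0.006]
lid 0.97 (192, 373) [0.171 0.299 0.041]
lid 0.73 (226, 223) [0.51  0.225 0.042]
box 0.89 (409, 208) [ 0.533 -0.194  0.068]
```

```bash
ls pics
```

```text
scene0.png
top0.png
```

View pics/scene0.png

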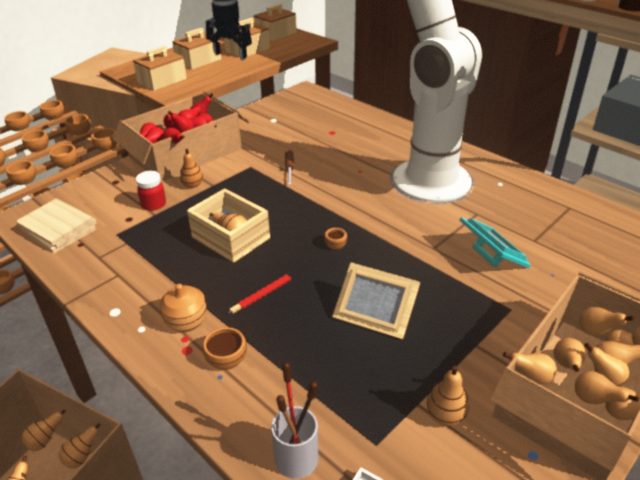

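View pics/top0.png

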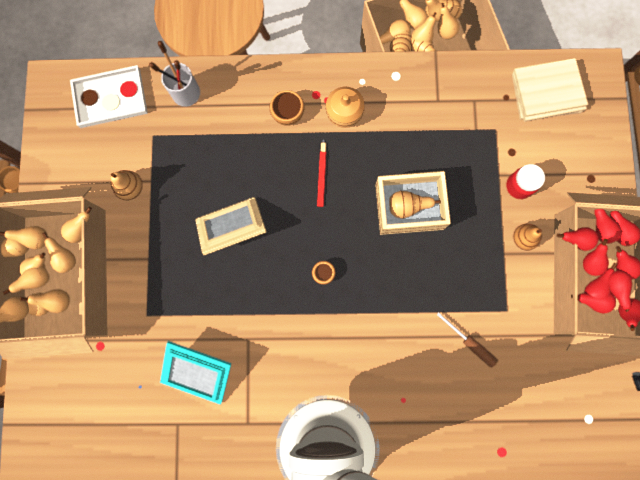

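The two lid candidates are a pale-wood one (scene (376,300), top (230,226)) and a turquoise one (scene (495,243), top (195,373)). The pale one lies propped on the mat, so it is the target. The box is at top (412,203), the small bowl at (323,272) and the pencil at (322,174).

```bash
python3 - <<'E'
from h import *
np.set_printoptions(precision=3,suppress=True)
P=[];B=[]
for n in('scene','top'):
    p,T=snap(n)
    if n=='scene': save(p,'lidcrop.png',(310,190,550,360),3)
    for t,L,c0 in(('lid',P,np.array([.51,.22])),('box',B,np.array([.55,-.2]))):
        for d in manip.masks_of(p,t):
            r,c=np.nonzero(cv2.erode(d['region'].astype(np.uint8),np.ones((2,2))))
            if len(r)==0: continue
            ok=p['depth'][r,c]>0
            w=pts(p,np.c_[c,r][ok],T)
            if np.linalg.norm(np.median(w,0)[:2]-c0)<.07: 
                L.append(w);print(n,t,d['conf'],len(w),np.median(w,0));break
for w in P+[np.vstack(P)]:
    w=w[(w[:,2]>.004)&(w[:,2]<.13)]
    best=0;rng=np.random.default_rng(0)
    for _ in range(800):
        a,b,c=w[rng.choice(len(w),3,False)];m=np.cross(b-a,c-a);m/=np.linalg.norm(m)+1e-12
        i=abs((w-a)@m)<.0025
        if i.sum()>best and abs(m[2])>.6:best=i.sum();I=i
    q=w[I].mean(0);m=np.linalg.svd(w[I]-q,full_matrices=False)[2][2];m*=np.sign(m[2])
    e=np.cross(m,[0,0,1]);e/=np.linalg.norm(e);f=np.cross(e,m)  # e horizontal, f in plane
    k=abs((w-q)@m)<.035
    uv=np.c_[(w[k]-q)@e,(w[k]-q)@f]
    (cx,cy),s,a=cv2.minAreaRect(np.float32(uv*1000))
    print('n',m,'tilt',np.degrees(np.arccos(m[2])),'inl',best,len(w),'offs pct',np.percentile((w-q)@m,[2,20,50,80,98]))
    print(' e',e,'rect',cx,cy,s,a,'centre on plane',q+cx/1e3*e+cy/1e3*f, 'f',f)
for w in B+[np.vstack(B)]:
    w=w[(w[:,2]>.074)&(w[:,2]<.092)]
    (cx,cy),s,a=cv2.minAreaRect(np.float32(w[:,:2]*1000)); print('box',cx,cy,s,a,np.median(w[:,2]))
o=manip.get_obs();print(o['tool_pos'],R.from_rotvec(o['ee_rot']).as_matrix())
E
```

```text
scene lid 0.59 4112 [0.51  0.224 0.048]
scene box 0.63 3816 [ 0.56  -0.18   0.059]
top lid 0.66 2238 [0.499 0.215 0.055]
top box 0.78 3902 [ 0.545 -0.204  0.052]
n [0.541 0.205 0.816] tilt 35.34537655303672 inl 2161 4109 offs pct [-0.005 -0.002  0.001  0.006  0.012]
 e [ 0.355 -0.935  0.   ] rect 2.230499267578125 1.5124664306640625 (147.96539306640625, 119.64002990722656) 1.0070089101791382 centre on plane [0.509 0.22  0.048] f [-0.763 -0.289  0.579]
n [0.548 0.189 0.815] tilt 35.4341785571736 inl 1207 2235 offs pct [-0.008 -0.002  0.     0.005  0.011]
 e [ 0.325 -0.946  0.   ] rect -2.2852325439453125 -6.264915466308594 (122.82644653320312, 147.94357299804688) 88.92403411865234 centre on plane [0.507 0.219 0.048] f [-0.77  -0.265  0.58 ]
n [0.551 0.198 0.811] tilt 35.840003867804626 inl 3284 6344 offs pct [-0.006 -0.002  0.001  0.006  0.012]
 e [ 0.339 -0.941  0.   ] rect 1.9354629516601562 0.3071479797363281 (148.6469268798828, 123.24821472167969) 0.10620014369487762 centre on plane [0.507 0.219 0.048] f [-0.763 -0.274  0.586]
box 551.32763671875 -201.87161254882812 (124.26023864746094, 155.15589904785156) 4.422811985015869 0.08171786883722432
box 548.5614013671875 -202.91375732421875 (121.57598876953125, 151.171142578125) 3.687204122543335 0.08092146623272134
box 550.2147216796875 -201.85543823242188 (125.43304443359375, 155.5074462890625) 3.8728222846984863 0.08115924474934633
[ 0.18  -0.625  0.304] [[ 0.961  0.276  0.   ]
 [ 0.276 -0.961 -0.   ]
 [ 0.     0.    -1.   ]]
```

View pics/lidcrop.png

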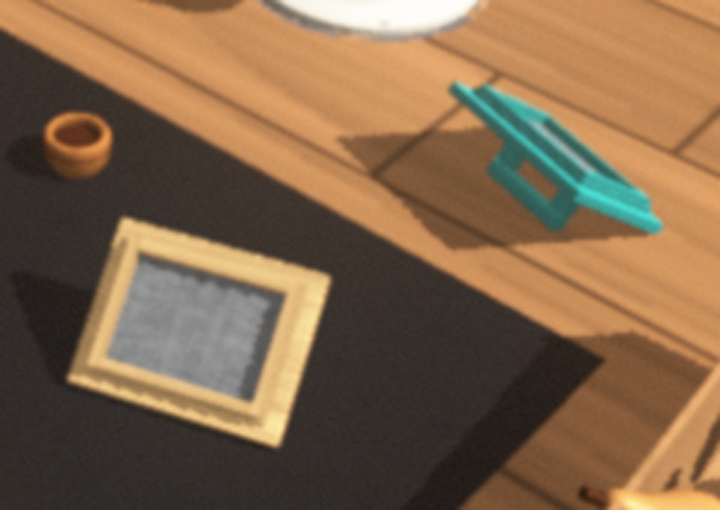

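The crop confirms it: the pale lid at crop (200,330) is propped on the mat with the felt up, and the turquoise one stands beside the mat. Before relying on a tilted grasp I'll check whether the arm can reach it, trying xArm7-like kinematics.

```bash
cat > kin.py <<'E'
import numpy as np
from scipy.optimize import least_squares
from scipy.spatial.transform import Rotation as R
DH=[(0,0,.267),(0,-np.pi/2,0),(0,np.pi/2,.293),(.0525,np.pi/2,0),(.0775,np.pi/2,.3425),(0,np.pi/2,0),(.076,-np.pi/2,.097)]
LO=np.array([-2.88,-.31,-1.54,.2,-1.41,.19,-2.57]);HI=np.array([2.88,2.03,1.56,2.42,4.55,2.02,2.57])
TOOL=0.
def fk(q,tool=None):
    T=np.eye(4)
    for (a,al,d),t in zip(DH,q):
        c,s,ca,sa=np.cos(t),np.sin(t),np.cos(al),np.sin(al)
        T=T@np.array([[c,-s,0,a],[s*ca,c*ca,-sa,-d*sa],[s*sa,c*sa,ca,d*ca],[0,0,0,1]])
    T[:3,3]+=T[:3,2]*(TOOL if tool is None else tool); return T
def ik(pos,Rm,q0,tool=None):
    def f(q):
        T=fk(q,tool); return np.r_[(T[:3,3]-pos)*5,R.from_matrix(Rm.T@T[:3,:3]).as_rotvec(),1e-3*(q-q0)]
    s=least_squares(f,np.clip(q0,LO+.01,HI-.01),bounds=(LO,HI)); T=fk(s.x,tool)
    return s.x,np.linalg.norm(T[:3,3]-pos),np.linalg.norm(R.from_matrix(Rm.T@T[:3,:3]).as_rotvec())
E
python3 - <<'E'
from kin import *
np.set_printoptions(precision=3,suppress=True)
print(fk([1.554,.501,-.427,1.55,.221,1.138,-.21]))
E
```

```text
[[ 0.284  0.959 -0.016  0.207]
 [ 0.958 -0.285 -0.037  0.551]
 [-0.04  -0.005 -0.999  0.312]
 [ 0.     0.     0.     1.   ]]
```

```bash
cat > plan.py <<'E'
from h import *
from scipy.spatial.transform import Slerp
def tool(yaw,tilt):
    """tool down, y along heading yaw, leaning forward by tilt (deg)"""
    a=np.radians(yaw); d=np.array([np.cos(a),np.sin(a),0]); up=np.array([0,0,1.])
    t=np.radians(tilt); z=np.sin(t)*d-np.cos(t)*up; y=np.cos(t)*d+np.sin(t)*up
    return R.from_matrix(np.c_[np.cross(y,z),y,z])
def rows(p0,r0,poses):
    """increments for successive poses, rounded (mm, 0.001 rad), without building up error"""
    p,r=np.array(p0,float),r0; out=[]
    for q,s in poses:
        sh=np.round(r.inv().apply(np.array(q)-p)*1000,1); tu=np.round((r.inv()*s).as_rotvec(),3)
        p=p+r.apply(sh/1000); r=r*R.from_rotvec(tu)
        out.append(np.r_[sh,tu])
    for i in range(0,len(out),12):
        print('['+', '.join(f'{v:g}' for v in np.ravel(out[i:i+12]))+']')
    o=np.array(out);print('max',abs(o[:,:3]).max(),abs(o[:,3:]).max(),'end',p.round(4),r.as_rotvec().round(4))
def line(p0,r0,p1,r1,n):
    S=Slerp([0,1],R.concatenate([r0,r1]))
    return [(np.array(p0)+(np.array(p1)-p0)*k/n,S(k/n)) for k in range(1,n+1)]
def here():
    o=manip.get_obs(); return np.array(o['tool_pos']),R.from_rotvec(o['ee_rot'])
E
python3 - <<'E'
from plan import *
p,r=here()
pol=lambda a,rad,z:np.array([rad*np.cos(a),rad*np.sin(a),z])
a0,a1=np.arctan2(p[1],p[0]),np.radians(24.5); r0=np.hypot(*p[:2]); n=17
y0=16.0-90+0  # heading of tool y now
y0=np.degrees(np.arctan2(*r.as_matrix()[[1,0],1])); print('y heading',y0)
P=[]
for k in range(1,n+1):
    s=k/n; t=max(0,(k-10)/7)
    P.append((pol(a0+(a1-a0)*s,r0+(.44-r0)*s,.304-.05*t),tool(y0+(19.8-y0)*s,30*t)))
rows(p,r,P)
E
```

```text
y heading -73.96716032049532
[64.3, -15.6, -0.1, 0, -0, -0.096, 63.1, -15.9, 0, 0, -0, -0.097, 61.7, -16, 0, 0, -0, -0.096, 60.4, -16.3, 0, 0, -0, -0.096, 59, -16.5, 0, 0, -0, -0.096, 57.8, -16.8, 0, 0, -0, -0.097, 56.4, -16.8, 0, 0, -0, -0.096, 55, -17, 0, 0, -0, -0.096, 53.8, -17.2, 0, 0, -0, -0.096, 52.4, -17.4, 0, 0, -0, -0.097, 51.1, -17.4, 7.2, -0.075, 0.004, -0.096, 49.8, -18.1, 5.8, -0.074, 0.01, -0.096]
[48.5, -18.5, 4.4, -0.075, 0.018, -0.094, 47.1, -19, 3, -0.075, 0.025, -0.093, 45.8, -19.2, 1.6, -0.075, 0.032, -0.091, 44.4, -19.3, 0.1, -0.074, 0.039, -0.088, 43.2, -19.3, -1.4, -0.075, 0.045, -0.085]
max 64.3 0.097 end [0.4003 0.1825 0.254 ] [1.5974 2.2719 0.6093]
```

Request:
drive_tool(increments=[58, -17, 0, 0, 0, -0.096, 58, -17, 0, 0, 0, -0.096, 58, -17, 0, 0, 0, -0.096, 58, -17, 0, 0, 0, -0.096, 58, -17, 0, 0, 0, -0.096, 57, -17, 0, 0, 0, -0.096, 56, -17, 0, 0, 0, -0.096, 55, -17, 0, 0, 0, -0.096, 54, -17, 0, 0, 0, -0.096, 52, -17, 0, 0, 0, -0.096, 51, -17, 0, 0, 0, -0.096, 50, -17, 0, 0, 0, -0.096], gripper=60, squeeze=60)

```text
time_s: 2.8
tool_pos: [0.4828, -0.0415, 0.3043]
ee_rot: [2.366, 2.065, 0.001]
force: [1.7, -0.5, 0.5]
finger_gap: 0.702
grasp_force: 0.0
```

```bash
python3 - <<'E'
from plan import *
p,r=here();o=manip.get_obs();print(p,np.degrees(np.arctan2(*r.as_matrix()[[1,0],1])),np.round(o['joints'],3))
rows(p,r,line(p,r,[.40,.183,.25],tool(19.8,40),8))
E
```

```text
[ 0.48281941 -0.04153735  0.30427379] -7.761605469224177 [ 0.84   0.288 -0.938  1.943  0.269  1.04  -0.351]
[26.4, -14.1, 6.8, -0.085, 0.021, -0.058, 27.1, -13, 6.1, -0.086, 0.021, -0.057, 27.6, -12, 5.7, -0.085, 0.021, -0.058, 28.2, -10.9, 5.3, -0.086, 0.021, -0.058, 28.7, -9.6, 5, -0.085, 0.021, -0.057, 29.1, -8.4, 4.9, -0.085, 0.021, -0.058, 29.5, -7.1, 4.8, -0.086, 0.021, -0.057, 29.7, -5.9, 4.8, -0.085, 0.021, -0.058]
max 29.7 0.086 end [0.4   0.183 0.25 ] [1.5133 2.153  0.7833]
```

Request:
drive_tool(increments=[26, -14, 7, -0.085, 0.021, -0.058, 27, -13, 6, -0.086, 0.021, -0.058, 28, -12, 6, -0.085, 0.021, -0.058, 28, -11, 5, -0.086, 0.021, -0.058, 29, -10, 5, -0.085, 0.021, -0.058, 29, -8, 5, -0.085, 0.021, -0.058, 29, -7, 5, -0.085, 0.021, -0.058, 30, -6, 5, -0.085, 0.021, -0.058])

```text
time_s: 3.8
tool_pos: [0.4217, 0.162, 0.2683]
ee_rot: [1.64, 2.184, 0.692]
force: [-0.1, 0.3, 0.5]
finger_gap: 0.705
grasp_force: 0.0
```

```bash
python3 - <<'E'
from plan import *
p,r=here();o=manip.get_obs();m=r.as_matrix();print(p,m,np.degrees(np.arctan2(m[1,1],m[0,1])),np.round(o['joints'],3))
f=np.array([-.763,-.274,.586]);E=np.array([.457,.201,.078])
rows(p,r,line(p,r,E+.113*f,tool(19.8,54),6))
E
```

```text
[0.42170805 0.16203188 0.26833062] [[-0.28843928  0.80051364  0.52533865]
 [ 0.95696953  0.22278626  0.18594513]
 [ 0.03181338  0.55636696 -0.83032747]] 15.552105530675988 [ 1.08  -0.171 -1.42   2.42  -0.764  0.205  0.604]
[3.1, -18, 13, -0.059, 0.002, -0.01, 3.2, -18.7, 11.9, -0.058, 0.003, -0.01, 3.4, -19.3, 10.7, -0.059, 0.002, -0.01, 3.5, -19.9, 9.7, -0.058, 0.002, -0.01, 3.8, -20.4, 8.5, -0.059, 0.003, -0.01, 3.9, -20.9, 7.2, -0.058, 0.002, -0.01]
max 20.9 0.059 end [0.3707 0.17   0.1442] [1.3876 1.9735 1.0057]
```

The 54° forward lean is out of reach: joint 4 is at its limit. So I'll tip the lid with closed fingers at about 20° lean, pushing forward and up under the raised edge.

```bash
python3 - <<'E'
from plan import *
p,r=here()
r1=tool(19.8,20)
a=line(p,r,[.407,.183,.20],r1,5); b=line(a[-1][0],r1,[.407,.183,.125],r1,3)
rows(p,r,a+b)
E
```

```text
[4.4, -9, 10.6, 0.048, -0.001, -0.012, 4.6, -8.5, 11, 0.049, -0.001, -0.013, 4.6, -7.8, 11.4, 0.048, -0.001, -0.012, 4.8, -7.3, 11.7, 0.049, -0.001, -0.012, 4.8, -6.5, 12.1, 0.048, -0, -0.013, 0, -8.6, 23.5, 0, -0, 0, 0, -8.5, 23.5, 0, -0, 0, 0, -8.6, 23.5, 0, -0, 0]
max 23.5 0.049 end [0.407 0.183 0.125] [1.6738 2.3825 0.4204]
```

Request:
drive_tool(increments=[4.5, -9, 11, 0.048, 0, -0.012, 4.5, -8.5, 11, 0.048, 0, -0.012, 4.5, -8, 11, 0.048, 0, -0.012, 5, -7, 12, 0.049, 0, -0.012, 5, -6.5, 12, 0.048, 0, -0.012, 0, -8.5, 23.5, 0, 0, 0, 0, -8.5, 23.5, 0, 0, 0, 0, -8.5, 23.5, 0, 0, 0], gripper=0)

```text
time_s: 4.8
tool_pos: [0.3606, 0.1615, 0.2291]
ee_rot: [1.678, 2.379, 0.437]
force: [-0.1, 0.1, 0.3]
finger_gap: 0.005
grasp_force: 0.0
```

```bash
python3 - <<'E'
from plan import *
p,r=here();o=manip.get_obs();m=r.as_matrix()
print(p,'heading',np.degrees(np.arctan2(m[1,1],m[0,1])),'tilt',np.degrees(np.arccos(-m[2,2])),np.round(o['joints'],3),o['finger_gap'])
E
```

```text
[0.36055088 0.16148193 0.22913133] heading 19.53412933388631 tilt 20.460233318095728 [ 1.211 -0.307 -1.534  2.423 -0.731  0.462  0.584] 0.005287383369199536
```

```bash
cat > fit.py <<'E'
import numpy as np, itertools
from scipy.spatial.transform import Rotation as R
from scipy.optimize import least_squares
D=[([1.554,.501,-.427,1.55,.221,1.138,-.21],[.18,-.625,.304],R.from_matrix([[.961,.276,0],[.276,-.961,0],[0,0,-1.]])),
([.84,.288,-.938,1.943,.269,1.04,-.351],[.4828,-.0415,.3043],R.from_rotvec([2.366,2.065,.001])),
([1.08,-.171,-1.42,2.42,-.764,.205,.604],[.4217,.162,.2683],R.from_rotvec([1.64,2.184,.692])),
([1.211,-.307,-1.534,2.423,-.731,.462,.584],[.3606,.1615,.2291],R.from_rotvec([1.678,2.379,.437]))]
AL=[0,-np.pi/2,np.pi/2,np.pi/2,np.pi/2,np.pi/2,-np.pi/2]
def fk(q,s,a,d,tool,yaw):
    T=np.eye(4)
    for i in range(7):
        t=q[i]*s[i];c,n,ca,sa=np.cos(t),np.sin(t),np.cos(AL[i]),np.sin(AL[i])
        T=T@np.array([[c,-n,0,a[i]],[n*ca,c*ca,-sa,-d[i]*sa],[n*sa,c*sa,ca,d[i]*ca],[0,0,0,1]])
    T[:3,3]+=T[:3,2]*tool; T[:3,:3]=T[:3,:3]@R.from_euler('z',yaw).as_matrix(); return T
if __name__=='__main__':
    best=[]
    for s in itertools.product([1,-1],repeat=7):
        E=[R.from_matrix(fk(q,s,[0]*7,[0]*7,0,0)[:3,:3]).inv()*r for q,p,r in D]
        m=R.concatenate(E).mean(); best.append((max((m.inv()*e).magnitude() for e in E),s,m.as_rotvec().round(3)))
    best.sort(key=lambda b:b[0]); [print(b) for b in best[:4]]
E
python3 fit.py
```

```text
(0.0007952994383567047, (-1, 1, -1, -1, 1, 1, 1), array([-2.220e+00,  2.222e+00, -1.000e-03]))
(0.495004322354828, (-1, 1, -1, 1, -1, -1, -1), array([ 1.526, -1.98 , -0.72 ]))
(0.5402097629610988, (-1, -1, -1, 1, -1, 1, -1), array([ 1.027, -1.114, -1.36 ]))
(0.5978668950219795, (-1, 1, -1, 1, 1, -1, 1), array([ 1.708, -1.709, -0.64 ]))
```

```bash
cat >> fit.py <<'E'
S=(-1,1,-1,-1,1,1,1); RT=R.from_rotvec([-np.pi/np.sqrt(2),np.pi/np.sqrt(2),0]).as_matrix()
names=['d1','d3','a4','d5','a5','a7','tool','a6','d4','d6']
def pos(q,x):
    a=[0,0,0,x[2],x[4],x[7],x[5]];d=[x[0],0,x[1],x[8],x[3],x[9],0]
    T=fk(q,S,a,d,x[6],0); T[:3,:3]=T[:3,:3]@RT; return T
def sol():
    A=[];b=[]
    for q,p,r in D:
        A.append(np.array([pos(q,np.eye(10)[i])[:3,3] for i in range(7)]).T); b.append(p)
    x,res,rk,sv=np.linalg.lstsq(np.vstack(A),np.hstack(b),rcond=None); return np.r_[x,0,0,0],np.vstack(A)@x-np.hstack(b),sv
LO=np.array([-2.88,-.31,-1.54,.2,-1.41,.19,-2.57])+.03;HI=np.array([2.88,2.03,1.56,2.42,4.55,2.02,2.57])-.03
if __name__=='__main__':
    np.set_printoptions(precision=4,suppress=True); print(sol())
E
python3 fit.py
```

```text
(0.0007952994383567047, (-1, 1, -1, -1, 1, 1, 1), array([-2.220e+00,  2.222e+00, -1.000e-03]))
(0.495004322354828, (-1, 1, -1, 1, -1, -1, -1), array([ 1.526, -1.98 , -0.72 ]))
(0.5402097629610988, (-1, -1, -1, 1, -1, 1, -1), array([ 1.027, -1.114, -1.36 ]))
(0.5978668950219795, (-1, 1, -1, 1, 1, -1, 1), array([ 1.708, -1.709, -0.64 ]))
(array([ 0.2401,  0.5359, -0.0572, -0.426 , -0.0447, -0.0544, -0.2869,
        0.    ,  0.    ,  0.    ]), array([ 0.0077,  0.0027,  0.0054, -0.0007,  0.0051, -0.0056, -0.0029,
       -0.0049,  0.0062,  0.001 ,  0.0115, -0.006 ]), array([3.9046, 3.3351, 0.9687, 0.5937, 0.5012, 0.2689, 0.1308]))
```

```bash
cat > reach.py <<'E'
from fit import *
A=[];b=[]
for q,p,r in D:
    A.append(np.array([pos(q,np.eye(10)[i])[:3,3] for i in range(10)]).T);b.append(p)
A=np.vstack(A);b=np.hstack(b);x0=np.r_[.25,.42,-.06,-.40,-.06,-.06,-.25,0,0,0]
X=x0+np.linalg.solve(A.T@A+1e-3*np.eye(10),A.T@(b-A@x0))
def ikbest(p,Rm,seeds,n=25):
    rng=np.random.default_rng(1);out=[]
    for k in range(n):
        q0=seeds if k==0 else rng.uniform(LO,HI)
        def f(q):
            T=pos(q,X);return np.r_[(T[:3,3]-p)*5,R.from_matrix(Rm.T@T[:3,:3]).as_rotvec()]
        s=least_squares(f,np.clip(q0,LO+.01,HI-.01),bounds=(LO,HI),max_nfev=60)
        out.append((np.linalg.norm(s.fun),s.x))
    return out
E
python3 - <<'E'
from reach import *; from plan import tool
np.set_printoptions(precision=3,suppress=True)
print(X,A@X-b)
q=D[3][0]
d=np.array([.941,.339,0])
for tilt in(0,10,20,30):
  for fl in(0,1):
    t=np.radians(tilt);y=np.array([np.cos(t),np.sin(t)]);z=np.array([np.sin(t),-np.cos(t)])
    o=-.0145*y+.015*z-.073*z; P=np.array([.454,.2,.074])+o[0]*d+[0,0,o[1]]
    Rm=tool(19.8,tilt).as_matrix()
    if fl: Rm=Rm@np.diag([-1,-1,1])
    r=sorted(ikbest(P,Rm,q,14),key=lambda a:a[0])
    print(tilt,fl,P,'best',r[0][0],r[0][1], sum(a[0]<.01 for a in r))
E
```

```text
[ 0.324  0.523 -0.013 -0.464 -0.003 -0.003 -0.287  0.001  0.015 -0.003] [ 0.002  0.002  0.001  0.001 -0.002 -0.001 -0.    -0.001  0.     0.
  0.001 -0.   ]
0 0 [0.44  0.195 0.132] best 1.2195748946615274e-09 [-0.122  0.47  -0.408  2.095  0.309  0.633 -0.397] 3
0 1 [0.44  0.195 0.132] best 1.2558030285212443e-09 [-1.186  0.688  0.971  2.087 -0.813  0.805 -2.503] 6
10 0 [0.431 0.192 0.129] best 2.9761456504113997e-10 [-0.267  0.393 -0.238  2.233  0.321  0.368 -0.425] 6
10 1 [0.431 0.192 0.129] best 1.8546155567180875e-09 [-1.072  0.507  0.736  2.225 -0.775  0.462 -2.538] 10
20 0 [0.423 0.189 0.124] best 3.4012568331882718e-09 [ 0.073  0.424 -0.645  2.368  1.353  0.304 -1.426] 5
20 1 [0.423 0.189 0.124] best 5.555576878112362e-11 [-0.093  0.388 -0.447  2.369  1.266  0.221  1.784] 10
30 0 [0.415 0.186 0.117] best 0.11843925492747276 [-1.072  0.481  0.673  2.39   4.392  0.22   1.674] 0
30 1 [0.415 0.186 0.117] best 0.11843916639744542 [-1.072  0.481  0.673  2.39   4.392  0.22  -1.467] 0
```

```bash
cat > sim.py <<'E'
from reach import *
from plan import tool,line,rows,here,manip
np.set_printoptions(precision=3,suppress=True)
LO-=.03;HI+=.03
def err(q,p,r):
    T=pos(q,X); M=T[:3,:3]; return np.r_[p-T[:3,3],(r*R.from_matrix(M).inv()).as_rotvec()]
def jac(q):
    T=pos(q,X);J=[]
    for i in range(7):
        e=np.zeros(7);e[i]=1e-5;U=pos(q+e,X);J.append(np.r_[(U[:3,3]-T[:3,3]),(R.from_matrix(U[:3,:3]@T[:3,:3].T)).as_rotvec()]/1e-5)
    return np.array(J).T
def follow(q,poses,show=0,sub=4):
    q=np.array(q,float);T=pos(q,X)
    pp,rr=T[:3,3],R.from_matrix(T[:3,:3])
    for k,(p,r) in enumerate(poses):
        for P,Q in line(pp,rr,p,r,sub):
            q=q+np.linalg.pinv(jac(q),rcond=1e-3)@err(q,P,Q); q=np.clip(q,LO,HI)
        pp,rr=p,r
        if show and (k+1)%show==0: print(k+1,q,np.round(err(q,p,r)*[1e3]*1,0)[:3] if 0 else np.linalg.norm(err(q,p,r)).round(4))
    return q
def roll(p,r,inc):
    out=[]
    for v in np.reshape(inc,(-1,6)):
        p=p+r.apply(v[:3]/1e3);r=r*R.from_rotvec(v[3:]);out.append((p,r))
    return out
E
python3 - <<'E'
from sim import *
q=np.array(D[0][0]);T=pos(q,X)
inc=[[a,-17,0,0,0,-.096] for a in(58,58,58,58,58,57,56,55,54,52,51,50)]
print(follow(q,roll(T[:3,3],R.from_matrix(T[:3,:3]),inc)),D[1][0])
q=np.array(D[1][0]);T=pos(q,X)
inc=[[26,-14,7,-.085,.021,-.058],[27,-13,6,-.086,.021,-.058],[28,-12,6,-.085,.021,-.058],[28,-11,5,-.086,.021,-.058]]
print(follow(q,roll(T[:3,3],R.from_matrix(T[:3,:3]),inc)))
# reset idea from the present posture: out right, extend, sweep left, fold in
q=np.array(D[3][0]);T=pos(q,X);p,r=T[:3,3],R.from_matrix(T[:3,:3])
pol=lambda a,rad,z:np.array([rad*np.cos(np.radians(a)),rad*np.sin(np.radians(a)),z])
for az,rad in((-30,.5),(-60,.5),(-30,.7),(-45,.65)):
    W=[(pol(24,.5,.3),tool(20,0)),(pol(az,.5,.3),tool(az,0)),(pol(az,rad,.3),tool(az,0)),(pol((az+24)/2,.75,.3),tool((az+24)/2,0)),(pol(24,.75,.3),tool(20,0)),(pol(24,.5,.25),tool(20,0)),(np.array([.43,.19,.16]),tool(19.8,0))]
    print(az,rad);follow(q,W,1,12)
E
```

```text
[ 0.824  0.285 -0.923  1.939  0.263  1.043 -0.352] [0.84, 0.288, -0.938, 1.943, 0.269, 1.04, -0.351]
[ 0.918  0.021 -1.115  2.273  0.02   0.507 -0.11 ]
-30 0.5
1 [ 1.754 -0.31  -1.54   1.987 -0.538  1.083  0.425] 0.4526
2 [ 2.736 -0.31  -1.54   1.976 -0.539  1.084  0.496] 0.4897
3 [ 2.862 -0.31  -1.54   1.944 -0.562  1.091  0.504] 0.6204
4 [-0.1    0.671  0.223  1.263 -0.148  1.224  0.074] 0.0012
5 [-0.501  0.662  0.1    1.262 -0.065  1.22  -0.051] 0.0006
6 [-0.548  0.289  0.111  1.967 -0.041  0.887 -0.067] 0.0002
7 [-0.538  0.383  0.1    2.104 -0.061  0.657 -0.051] 0.0001
-60 0.5
1 [ 1.754 -0.31  -1.54   1.987 -0.538  1.083  0.425] 0.4526
2 [ 2.88  -0.31  -1.54   1.933 -0.445  1.056  0.394] 0.2389
3 [ 2.88  -0.31  -1.54   1.93  -0.565  1.128  0.537] 0.2673
4 [ 2.88  -0.31  -1.54   1.673 -0.788  1.16   0.516] 0.9895
5 [-1.123  0.306 -0.242  1.738  2.224  0.19  -2.57 ] 1.4777
6 [-2.846 -0.31   1.56   2.007  0.708  1.08  -0.789] 0.6154
7 [-2.88  -0.31   1.56   2.196  0.915  0.891 -0.968] 0.7487
-30 0.7
1 [ 1.754 -0.31  -1.54   1.987 -0.538  1.083  0.425] 0.4526
2 [ 2.736 -0.31  -1.54   1.976 -0.539  1.084  0.496] 0.4897
3 [ 2.88  -0.31  -1.54   1.714 -0.771  1.195  0.601] 0.7195
4 [-1.911  1.272  1.56   1.609 -1.079  0.615  1.055] 1.8822
5 [-1.     0.979  1.224  1.256 -0.901  1.475  0.465] 0.0006
6 [-1.403  0.77   1.41   1.96  -0.836  1.186  0.688] 0.0007
7 [-1.355  0.831  1.278  2.097 -0.978  1.02   0.802] 0.0002
-45 0.65
1 [ 1.754 -0.31  -1.54   1.987 -0.538  1.083  0.425] 0.4526
2 [ 2.88  -0.31  -1.54   1.974 -0.523  1.079  0.475] 0.3877
3 [ 2.88  -0.31  -1.54   1.689 -0.787  1.269  0.674] 0.5636
4 [ 2.88  -0.31  -1.54   1.499 -0.852  1.208  0.574] 1.0989
5 [-0.829  0.767  0.722  1.26  -0.498  1.292  0.233] 0.0011
6 [-1.121  0.404  0.835  1.964 -0.372  0.933  0.25 ] 0.0009
7 [-1.045  0.494  0.738  2.101 -0.501  0.726  0.364] 0.0002
```

```bash
cat >> sim.py <<'E'
from scipy.optimize import lsq_linear
def follow(q,poses,show=0,sub=6):
    q=np.clip(np.array(q,float),LO,HI);T=pos(q,X);pp,rr=T[:3,3],R.from_matrix(T[:3,:3]);W=np.r_[np.ones(3)*10,np.ones(3)*5]
    for k,(p,r) in enumerate(poses):
        for P,Q in line(pp,rr,p,r,sub):
            A=np.vstack([jac(q)*W[:,None],.03*np.eye(7)]);b=np.r_[err(q,P,Q)*W,np.zeros(7)]
            q=q+lsq_linear(A,b,bounds=(np.maximum(LO-q,-.25)-1e-9,np.minimum(HI-q,.25)+1e-9)).x
        pp,rr=p,r
        if show and (k+1)%show==0: print(k+1,q,np.linalg.norm(err(q,p,r)).round(4))
    return q
pol=lambda a,rad,z:np.array([rad*np.cos(np.radians(a)),rad*np.sin(np.radians(a)),z])
E
python3 - <<'E'
from sim import *
q=np.array(D[3][0])
for az,rad,far in((-5,.48,.8),(-5,.75,.75),(-30,.5,.75),(-60,.5,.75)):
    W=[(pol(21,.47,.28),tool(10,10)),(pol(8,.47,.3),tool(5,0)),(pol(az,rad,.3),tool(az-3,0)),(pol(az,far,.3),tool(az-3,0)),(pol((az+24)/2,far,.3),tool((az+24)/2,0)),(pol(24,far,.3),tool(20,0)),(pol(24,.5,.25),tool(20,0)),(np.array([.42,.187,.16]),tool(19.8,0)),(np.array([.415,.186,.13]),tool(19.8,10))]
    print(az,rad,far);follow(q,W,1,15)
E
```

```text
-5 0.48 0.8
1 [ 1.322 -0.31  -1.54   2.159 -0.418  0.823  0.187] 0.0517
2 [ 1.59  -0.31  -1.54   2.072 -0.372  1.052  0.311] 0.0836
3 [ 1.818 -0.31  -1.54   2.065 -0.373  1.052  0.311] 0.0935
4 [ 1.854 -0.31  -1.54   1.892 -0.429  1.013  0.317] 0.4133
5 [ 1.592 -0.31  -1.54   1.895 -0.426  1.011  0.361] 0.4126
6 [ 1.34  -0.31  -1.54   1.895 -0.427  1.011  0.293] 0.4126
7 [ 1.295 -0.31  -1.54   2.135 -0.401  0.959  0.315] 0.1405
8 [ 1.264 -0.31  -1.54   2.303 -0.457  0.801  0.369] 0.1628
9 [ 1.235 -0.31  -1.54   2.401 -0.605  0.583  0.488] 0.1426
-5 0.75 0.75
1 [ 1.322 -0.31  -1.54   2.159 -0.418  0.823  0.187] 0.0517
2 [ 1.59  -0.31  -1.54   2.072 -0.372  1.052  0.311] 0.0836
3 [ 1.853 -0.31  -1.54   1.911 -0.419  1.026  0.318] 0.3626
4 [ 1.849 -0.31  -1.54   1.914 -0.419  1.025  0.314] 0.3621
5 [ 1.59  -0.31  -1.54   1.914 -0.417  1.024  0.36 ] 0.3622
6 [ 1.336 -0.31  -1.54   1.914 -0.416  1.024  0.29 ] 0.3622
7 [ 1.296 -0.31  -1.54   2.135 -0.401  0.959  0.315] 0.1405
8 [ 1.264 -0.31  -1.54   2.303 -0.457  0.801  0.369] 0.1628
9 [ 1.235 -0.31  -1.54   2.401 -0.605  0.583  0.488] 0.
[... 410 characters left out ...]
0.401  0.959  0.315] 0.1405
8 [ 1.264 -0.31  -1.54   2.303 -0.457  0.801  0.369] 0.1628
9 [ 1.235 -0.31  -1.54   2.401 -0.605  0.583  0.488] 0.1426
-60 0.5 0.75
1 [ 1.322 -0.31  -1.54   2.159 -0.418  0.823  0.187] 0.0517
2 [ 1.59  -0.31  -1.54   2.072 -0.372  1.052  0.311] 0.0836
3 [ 2.79  -0.31  -1.54   2.048 -0.376  1.056  0.319] 0.1127
4 [ 2.809 -0.31  -1.54   1.912 -0.419  1.026  0.314] 0.3626
5 [ 2.059 -0.31  -1.54   1.912 -0.414  1.024  0.35 ] 0.3624
6 [ 1.326 -0.31  -1.54   1.912 -0.414  1.024  0.279] 0.3624
7 [ 1.296 -0.31  -1.54   2.135 -0.401  0.959  0.315] 0.1405
8 [ 1.264 -0.31  -1.54   2.303 -0.457  0.801  0.369] 0.1628
9 [ 1.235 -0.31  -1.54   2.401 -0.605  0.583  0.488] 0.1426
```

```bash
python3 - <<'E'
from sim import *
q=np.array(D[3][0])
P2=(np.array(D[2][1]),D[2][2]);P1=(np.array(D[1][1]),D[1][2])
tail=lambda az,far:[(pol(az,.5,.3),tool(az-3,0)),(pol(az,far,.3),tool(az-3,0)),(pol((az+24)/2,far,.3),tool((az+24)/2,0)),(pol(24,far,.3),tool(20,0)),(pol(24,.5,.25),tool(20,0)),(np.array([.42,.187,.16]),tool(19.8,0)),(np.array([.415,.186,.13]),tool(19.8,10))]
print('rev');q1=follow(q,[P2,P1],1,15)
print('rev via tilt');follow(q,[(np.array(D[3][1])+[.03,0,.05],tool(15,30)),(np.array([.5,.1,.35]),tool(10,20)),P1],1,15)
for az,far in((-5,.75),(-5,.85),(-35,.75),(-50,.8)):
    print(az,far);follow(D[1][0],tail(az,far),1,15)
E
```

```text
rev
1 [ 1.101 -0.184 -1.435  2.419 -0.812  0.215  0.647] 0.0002
2 [ 1.82  -0.31  -1.54   2.051 -0.37   1.063  0.31 ] 0.0943
rev via tilt
1 [ 0.905 -0.31  -1.23   2.414 -0.672  0.372  0.448] 0.0001
2 [ 1.527 -0.31  -1.54   2.061 -0.502  0.783  0.412] 0.0093
3 [ 1.819 -0.31  -1.54   2.054 -0.371  1.06   0.311] 0.0949
-5 0.75
1 [ 0.81   0.323 -0.924  1.915  0.297  1.047 -0.38 ] 0.0
2 [ 0.484  0.761 -0.779  1.265  0.524  1.319 -0.419] 0.0007
3 [ 0.261  0.781 -0.845  1.264  0.572  1.337 -0.396] 0.0001
4 [ 0.024  0.793 -0.882  1.265  0.599  1.349 -0.482] 0.0001
5 [ 0.353  0.442 -1.024  1.97   0.455  0.982 -0.542] 0.0007
6 [ 0.283  0.512 -0.924  2.131  0.591  0.776 -0.675] 0.0002
7 [ 0.185  0.461 -0.786  2.272  0.816  0.489 -0.894] 0.0005
-5 0.85
1 [ 0.81   0.323 -0.924  1.915  0.297  1.047 -0.38 ] 0.0
2 [ 0.352  0.94  -0.738  0.898  0.578  1.472 -0.346] 0.0018
3 [ 0.114  0.953 -0.79   0.894  0.62   1.486 -0.309] 0.0001
4 [-0.13   0.96  -0.818  0.894  0.643  1.493 -0.388] 0.0001
5 [ 0.341  0.435 -1.007  1.97   0.445  0.977 -0.533] 0.0014
6 [ 0.272  0.505 -0.908  2.131  0.58   0.771 -0.664] 
[... 220 characters left out ...]
 1.265  0.512  1.314 -0.36 ] 0.0005
4 [ 0.015  0.786 -0.861  1.266  0.583  1.342 -0.473] 0.0005
5 [ 0.336  0.431 -0.998  1.969  0.439  0.975 -0.526] 0.0007
6 [ 0.267  0.502 -0.9    2.131  0.573  0.768 -0.658] 0.0002
7 [ 0.166  0.454 -0.761  2.272  0.796  0.479 -0.875] 0.0005
-50 0.8
1 [ 1.351  0.26  -0.608  1.916  0.174  1.018 -0.258] 0.0008
2 [ 1.104  0.796 -0.521  1.094  0.375  1.339 -0.293] 0.0009
3 [ 0.531  0.828 -0.684  1.096  0.495  1.371 -0.307] 0.001
4 [-0.066  0.859 -0.806  1.096  0.588  1.402 -0.426] 0.001
5 [ 0.31   0.417 -0.96   1.969  0.415  0.966 -0.505] 0.001
6 [ 0.242  0.489 -0.866  2.131  0.548  0.757 -0.634] 0.0002
7 [ 0.139  0.444 -0.727  2.272  0.768  0.467 -0.849] 0.0005
```

```bash
cat > srch.py <<'E'
from sim import *
import time
P2=(np.array(D[2][1]),D[2][2]);P1=(np.array(D[1][1]),D[1][2])
rng=np.random.default_rng(3);t0=time.time();res=[]
while time.time()-t0<150:
    az=rng.uniform(0,45);rad=rng.uniform(.38,.6);z=rng.uniform(.15,.45);y=rng.uniform(-60,80);t=rng.uniform(-30,35)
    az2=rng.uniform(-20,60);rad2=rng.uniform(.45,.7);z2=rng.uniform(.2,.5)
    W=[(pol(az,rad,z),tool(y,t)),(pol(az2,rad2,z2),tool(az2-3,0)),]
    q1=follow(D[3][0],W,0,8)
    e=np.linalg.norm(err(q1,*W[1]))
    if e<.01: res.append((abs(q1[2])-q1[1],W[0][0],y,t,W[1][0],az2,q1)); 
res.sort(key=lambda r:r[0])
print(len(res))
for r in res[:6]: print(*[np.round(v,3) for v in r])
E
python3 srch.py
```

```text
135
-0.154 [0.421 0.052 0.253] 75.89 26.56 [ 0.684 -0.13   0.276] -10.736 [ 0.448  0.609 -0.455  1.459  0.291  1.138 -0.298]
-0.152 [0.469 0.047 0.35 ] 63.86 34.987 [ 0.578 -0.086  0.464] -8.509 [ 0.199  0.261 -0.109  1.488  0.037  1.391 -0.118]
-0.072 [0.384 0.015 0.445] -0.7 27.761 [0.481 0.411 0.451] 40.521 [-0.53   0.366 -0.294  1.394  0.104  1.397 -0.17 ]
-0.049 [0.36  0.159 0.385] 13.095 31.048 [0.489 0.285 0.483] 30.209 [-0.418  0.224 -0.176  1.495  0.038  1.425 -0.12 ]
-0.042 [0.506 0.035 0.358] 46.746 34.535 [0.546 0.34  0.393] 31.932 [-0.327  0.419 -0.377  1.457  0.164  1.297 -0.217]
0.053 [0.502 0.094 0.37 ] 51.709 22.22 [ 0.659 -0.025  0.259] -2.185 [ 0.448  0.605 -0.658  1.574  0.407  1.102 -0.401]
```

```bash
cat > go1.py <<'E'
from sim import *
p,r=here();q=manip.get_obs()['joints']
L=[];cp,cr=p,r
for P,Q,n in(((.36,.16,.385),tool(13,31),5),((.489,.285,.48),tool(27,0),6),((.46,.21,.28),tool(19.8,0),5),((.405,.182,.15),tool(19.8,8),5)):
    s=line(cp,cr,P,Q,n);L+=s;cp,cr=np.array(P),Q
    q=follow(q,s,n,6)
rows(p,r,L)
E
python3 go1.py
```

```text
5 [-0.294 -0.31  -0.234  2.307  0.149  0.629 -0.407] 0.0084
6 [-0.374  0.228 -0.233  1.5    0.053  1.42  -0.138] 0.0001
5 [-0.313  0.261 -0.18   1.924  0.056  0.962 -0.173] 0.0001
5 [-0.354  0.316 -0.139  2.26   0.148  0.434 -0.268] 0.0001
[0, 10.7, -29.3, -0.037, -0.012, 0.02, -0.1, 11.8, -28.8, -0.037, -0.012, 0.021, -0.1, 12.8, -28.5, -0.037, -0.011, 0.02, -0.3, 13.9, -27.9, -0.036, -0.012, 0.021, -0.2, 14.9, -27.3, -0.037, -0.012, 0.02, 15.4, 30.1, -0.4, 0.089, 0.011, -0.04, 14.3, 30.6, -3, 0.09, 0.011, -0.039, 13.1, 30.7, -5.5, 0.09, 0.011, -0.04, 12, 30.7, -8.1, 0.09, 0.011, -0.04, 10.8, 30.2, -10.8, 0.089, 0.011, -0.04, 9.8, 29.5, -13.3, 0.09, 0.011, -0.039, -10.7, -11.9, 40, -0, 0, 0.025]
[-11, -11.7, 40, -0, 0, 0.025, -11.4, -11.5, 40, -0, 0, 0.025, -11.5, -11.1, 40, -0, 0, 0.025, -11.9, -10.8, 40, -0, 0, 0.025, -1.5, -12.3, 26, -0.028, 0, 0, -1.6, -12.9, 25.6, -0.028, 0, 0, -1.5, -13.7, 25.3, -0.028, 0, 0, -1.5, -14.4, 24.9, -0.028, 0, 0, -1.6, -15.1, 24.5, -0.028, 0, 0]
max 40.0 0.09 end [0.405 0.182 0.15 ] [1.757 2.5   0.175]
```

Request:
drive_tool(increments=[0, 5.5, -14.5, -0.018, -0.006, 0.01, 0, 5.5, -14.5, -0.018, -0.006, 0.01, 0, 6, -14.5, -0.018, -0.006, 0.01, 0, 6, -14.5, -0.018, -0.006, 0.01, 0, 6.5, -14, -0.018, -0.006, 0.01, 0, 6.5, -14, -0.018, -0.006, 0.01, 0, 7, -14, -0.018, -0.006, 0.01, 0, 7, -14, -0.018, -0.006, 0.01, 0, 7.5, -13.5, -0.018, -0.006, 0.01, 0, 7.5, -13.5, -0.018, -0.006, 0.01])

```text
time_s: 6.05
tool_pos: [0.3696, 0.1687, 0.3702]
ee_rot: [1.705, 2.172, 0.572]
force: [-0.4, 0.7, 0.2]
finger_gap: 0.002
grasp_force: 0.0
```

```bash
cat > go2.py <<'E'
from sim import *
p,r=here();q=manip.get_obs()['joints'];print(p,np.array(q))
L=[];cp,cr=p,r
for P,Q,n in(((.489,.285,.48),tool(27,0),7),((.46,.21,.28),tool(19.8,0),5),((.405,.182,.15),tool(19.8,8),5)):
    s=line(cp,cr,P,Q,n);L+=s;cp,cr=np.array(P),Q
    q=follow(q,s,n,6)
rows(p,r,L)
E
python3 go2.py
```

```text
[0.37  0.169 0.37 ] [-0.443 -0.306 -0.15   2.337  0.229  0.632 -0.51 ]
7 [-0.492  0.224 -0.085  1.5    0.019  1.418 -0.106] 0.0001
5 [-0.434  0.259 -0.036  1.924  0.011  0.96  -0.13 ] 0.0001
5 [-0.459  0.315 -0.019  2.259  0.057  0.429 -0.181] 0.0001
[12, 25.6, -3.5, 0.074, 0.009, -0.032, 11.3, 25.7, -5.3, 0.073, 0.01, -0.033, 10.5, 25.5, -7.1, 0.074, 0.009, -0.032, 9.7, 25.3, -8.8, 0.074, 0.009, -0.032, 9, 24.9, -10.7, 0.074, 0.009, -0.033, 8.4, 24.3, -12.3, 0.073, 0.01, -0.032, 7.6, 23.6, -14.1, 0.074, 0.009, -0.032, -10.7, -11.9, 40, -0, -0, 0.025, -11, -11.7, 40, -0, -0, 0.025, -11.4, -11.5, 40, -0, -0, 0.025, -11.6, -11.1, 40, -0, -0, 0.025, -11.8, -10.8, 40, -0, -0, 0.025]
[-1.6, -12.3, 26, -0.028, -0, 0, -1.5, -12.9, 25.7, -0.028, -0, 0, -1.6, -13.7, 25.2, -0.028, -0, 0, -1.5, -14.4, 24.9, -0.028, -0, 0, -1.5, -15.1, 24.5, -0.028, -0, 0]
max 40.0 0.074 end [0.405 0.182 0.15 ] [1.757 2.501 0.175]
```

The elbow has recovered, and the joints match the prediction.

Request:
drive_tool(increments=[12, 26, -4, 0.074, 0.009, -0.032, 11, 26, -5, 0.074, 0.009, -0.032, 10.5, 25.5, -7, 0.074, 0.009, -0.032, 10, 25, -9, 0.074, 0.009, -0.032, 9, 25, -11, 0.074, 0.009, -0.032, 8, 24, -12, 0.074, 0.009, -0.032, 8, 24, -14, 0.074, 0.009, -0.032, -11, -12, 40, 0, 0, 0.025, -11, -12, 40, 0, 0, 0.025, -11, -11.5, 40, 0, 0, 0.025, -11.5, -11, 40, 0, 0, 0.025, -12, -11, 40, 0, 0, 0.025])

```text
time_s: 7.55
tool_pos: [0.4603, 0.2072, 0.2791]
ee_rot: [1.815, 2.563, -0.004]
force: [1.1, -0.1, -1.0]
finger_gap: -0.001
grasp_force: 0.0
```

Request:
drive_tool(increments=[-1.5, -12, 26, -0.028, 0, 0, -1.5, -13, 26, -0.028, 0, 0, -1.5, -14, 25, -0.028, 0, 0, -1.5, -14, 25, -0.028, 0, 0])

```text
time_s: 8.05
tool_pos: [0.4162, 0.1855, 0.1756]
ee_rot: [1.774, 2.509, 0.138]
force: [-0.2, 0.5, -0.2]
finger_gap: -0.003
grasp_force: 0.0
```

```bash
cat > push.py <<'E'
from sim import *
d=np.array([.941,.339,0]);C0=np.array([.454,.200,.074]);PV=np.array([.0975,.0035])
def tcp(al,tilt,dep,back=0):
    a,t=np.radians([al,tilt]);c=PV+.12*np.array([-np.cos(a),np.sin(a)])
    y=np.array([np.cos(t),np.sin(t)]);z=np.array([np.sin(t),-np.cos(t)])
    o=c-(.0145+back)*y+(dep-.073)*z
    return np.r_[C0[:2]+o[0]*d[:2],o[1]],tool(19.8,tilt)
p,r=here();q=manip.get_obs()['joints'];L=[]
for v in [(36,10,.018,.018,3),(36,10,.018,.0,2),(45,9.5,.0165,0,3),(55,8,.015,0,3),(65,6.5,.0135,0,3),(75,5,.012,0,3),(85,2.5,.012,-.003,3),(95,0,.012,-.003,3),(105,0,.012,-.003,3)]:
    P=tcp(*v[:4]); cp,cr=(L[-1] if L else (p,r)); s=line(cp,cr,*P,v[4]);L+=s
    q=follow(q,s,v[4]);print(v,P[0])
rows(p,r,L)
E
python3 push.py
```

```text
3 [-0.473  0.381 -0.002  2.272  0.075  0.317 -0.199] 0.0
(36, 10, 0.018, 0.018, 3) [0.415 0.186 0.123]
2 [-0.464  0.395 -0.007  2.231  0.072  0.343 -0.19 ] 0.0
(36, 10, 0.018, 0.0, 2) [0.432 0.192 0.126]
3 [-0.453  0.38  -0.015  2.19   0.065  0.408 -0.178] 0.0
(45, 9.5, 0.0165, 0, 3) [0.444 0.196 0.142]
3 [-0.438  0.381 -0.025  2.126  0.053  0.497 -0.161] 0.0
(55, 8, 0.015, 0, 3) [0.46  0.202 0.157]
3 [-0.428  0.394 -0.031  2.057  0.045  0.579 -0.146] 0.0
(65, 6.5, 0.0135, 0, 3) [0.478 0.209 0.17 ]
3 [-0.419  0.418 -0.035  1.984  0.038  0.653 -0.134] 0.0
(75, 5, 0.012, 0, 3) [0.498 0.216 0.179]
3 [-0.41   0.465 -0.038  1.889  0.032  0.745 -0.122] 0.0
(85, 2.5, 0.012, -0.003, 3) [0.523 0.225 0.183]
3 [-0.404  0.516 -0.041  1.8    0.027  0.826 -0.112] 0.0
(95, 0, 0.012, -0.003, 3) [0.545 0.233 0.184]
3 [-0.402  0.551 -0.04   1.75   0.028  0.842 -0.11 ] 0.0
(105, 0, 0.012, -0.003, 3) [0.564 0.24  0.18 ]
[0.3, -2.2, 17.5, -0.021, 0.001, -0.002, 0.3, -2.5, 17.5, -0.021, 0.001, -0.002, 0.3, -3, 17.4, -0.021, 0.001, -0.002, -0, 9, 0, -0, -0, 0, -0, 9, 0, -0, -0, 0, -0, 5, -4.5, 0.003, -0, 0, -0, 5, -4.6, 0.003, -0, 0, -0, 5, -4.5, 0.002, -0, 0, -0, 6.5, -4.2, 0.009, -0, 0, -0, 6.5, -4.2, 0.009, -0, 0, -0, 6.5, -4.3, 0.009, -0, 0, -0, 6.9, -3.2, 0.008, -0, 0]
[-0, 7, -3.3, 0.009, -0, 0, -0, 6.9, -3.3, 0.009, -0, 0, -0, 7.4, -2.3, 0.009, -0, 0, -0, 7.2, -2.3, 0.008, -0, 0, -0, 7.3, -2.4, 0.009, -0, 0, -0.1, 8.9, -0.7, 0.015, -0, 0, 0, 8.8, -0.9, 0.014, -0, 0, 0, 8.8, -1, 0.015, -0, 0, 0, 7.9, 0.1, 0.014, -0, 0, 0, 7.8, 0.1, 0.015, -0, 0, 0, 7.9, -0.1, 0.014, -0, 0, 0, 6.8, 1.2, 0, -0, 0]
[0, 6.9, 1.2, 0, -0, 0, 0, 6.9, 1.2, 0, -0, 0]
max 17.5 0.021 end [0.564 0.24  0.18 ] [-1.806 -2.571 -0.001]
```

Request:
drive_tool(increments=[0, -2.5, 17.5, -0.021, 0, -0.002, 0, -2.5, 17.5, -0.021, 0, -0.002, 0, -3, 17.5, -0.021, 0, -0.002, 0, 9, 0, 0, 0, 0, 0, 9, 0, 0, 0, 0, 0, 5, -4.5, 0.003, 0, 0, 0, 5, -4.5, 0.003, 0, 0, 0, 5, -4.5, 0.003, 0, 0, 0, 6.5, -4.2, 0.009, 0, 0, 0, 6.5, -4.2, 0.009, 0, 0, 0, 6.5, -4.2, 0.009, 0, 0])

```text
time_s: 9.43
tool_pos: [0.4606, 0.202, 0.1581]
ee_rot: [1.756, 2.501, 0.17]
force: [-1.8, -0.4, -0.4]
finger_gap: -0.003
grasp_force: 0.6
```

```bash
python3 - <<'E'
from h import *
p,T=snap('scene');save(p,'push1.png',(290,160,500,360),3)
E
```

```text
(no output)
```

View pics/push1.png

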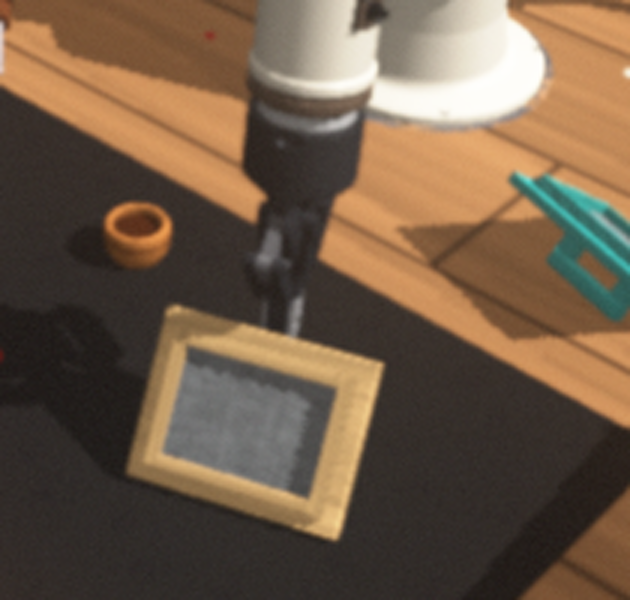

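The finger at crop (285,320) is under the raised edge and the lid is steepening, with its low edge still gripped. I'll continue.

Request:
drive_tool(increments=[0, 7, -3.2, 0.009, 0, 0, 0, 7, -3.3, 0.009, 0, 0, 0, 7, -3.3, 0.009, 0, 0, 0, 7.3, -2.3, 0.009, 0, 0, 0, 7.3, -2.3, 0.009, 0, 0, 0, 7.3, -2.3, 0.009, 0, 0, 0, 8.9, -0.8, 0.015, 0, 0, 0, 8.9, -0.9, 0.015, 0, 0, 0, 8.9, -1, 0.015, 0, 0])

```text
time_s: 10.6
tool_pos: [0.524, 0.225, 0.1838]
ee_rot: [1.792, 2.551, 0.046]
force: [-0.7, -0.5, -0.7]
finger_gap: 0.001
grasp_force: 0.0
```

Request:
drive_tool(increments=[0, 6, 0, 0.011, 0, 0, 0, 6, 0, 0.011, 0, 0, 0, 6, 0, 0.011, 0, 0, 0, 6, 0, 0.011, 0, 0, 0, 6, 1, 0, 0, 0, 0, 6, 1, 0, 0, 0, 0, 6, 1, 0, 0, 0, 0, 6, 0, 0, 0, 0, 0, 0, 0, 0, 0, 0, 0, -8, -10, 0, 0, 0, 0, -8, -15, 0, 0, 0])

```text
time_s: 11.98
tool_pos: [0.5524, 0.2352, 0.2067]
ee_rot: [-1.804, -2.569, 0.011]
force: [-1.1, -0.5, 0.2]
finger_gap: 0.001
grasp_force: 0.0
```

```bash
python3 - <<'E'
from h import *
p,T=snap('scene');save(p,'push2.png',(290,160,500,360),3)
E
```

```text
(no output)
```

View pics/push2.png

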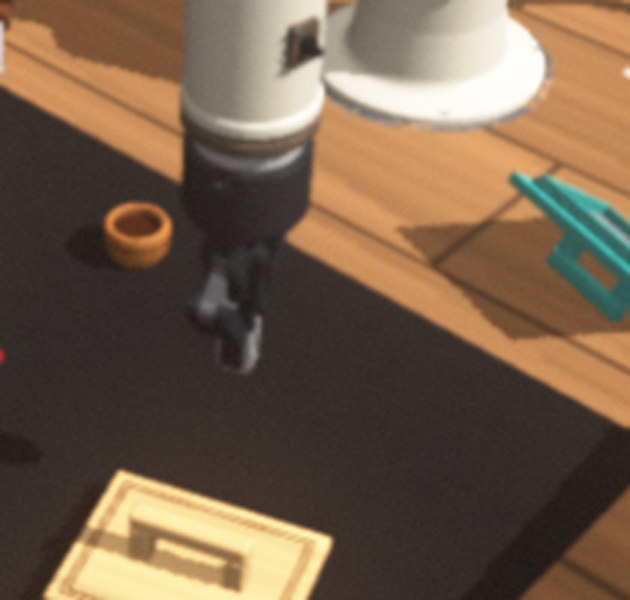

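The lid is turned over with its handle up (crop (190,555)). Next I'll measure it from the top and scene cameras.

```bash
cat > meas.py <<'E'
from h import *
def edge_rect(w,W=.12,H=.15,lo=0.5,hi=99.5):
    """centre, heading of the short axis (deg) of a 120x150 rectangle from plan points: extents at trimmed percentiles"""
    (cx,cy),s,a=cv2.minAreaRect(np.float32(w*1000)); 
    if s[0]>s[1]: a+=90
    best=None
    for b in np.arange(a-4,a+4,.1):
        c,n=np.cos(np.radians(b)),np.sin(np.radians(b)); u=w@[c,n]; v=w@[-n,c]
        l=np.percentile(u,[lo,hi]);m=np.percentile(v,[lo,hi]); A=(l[1]-l[0])*(m[1]-m[0])
        if best is None or A<best[0]: best=(A,b,l,m)
    _,b,l,m=best;c,n=np.cos(np.radians(b)),np.sin(np.radians(b)); u,v=l.mean(),m.mean()
    return np.array([u*c-v*n,u*n+v*c])*1000,(b+90)%180-90,np.ptp(l)*1000,np.ptp(m)*1000
E
python3 - <<'E'
from meas import *
np.set_printoptions(precision=1,suppress=True)
for n in('scene','top'):
    p,T=snap(n)
    for t,lo,hi,c0 in(('lid',.014,.033,[.63,.26]),('box',.074,.09,[.55,-.2])):
        for d in manip.masks_of(p,t):
            r,c=np.nonzero(d['region']);ok=p['depth'][r,c]>0
            w=pts(p,np.c_[c,r][ok],T);
            if len(w)<50 or np.linalg.norm(np.median(w,0)[:2]-c0)>.1: continue
            k=w[(w[:,2]>lo)&(w[:,2]<hi)]
            print(n,t,d['conf'],len(w),len(k),np.median(k[:,2])*1000,*edge_rect(k[:,:2]))
            if t=='lid':
                h=w[(w[:,2]>.05)&(w[:,2]<.075)]; print('  handle',len(h),h.mean(0)*1000 if len(h) else '')
            break
    for t in('lid_handle','lid_plate'):
        for d in manip.pinpoint(p,t)[:3]:
            r,c=d['location'];print(n,t,d['conf'],pts(p,[c,r],T,z=.054 if 'h' in t else .018)[0]*1000)
E
```

```text
scene lid 0.79 3985 3456 23.880659232720035 [623.2 261.1] 20.033575439453102 121.03343750774032 147.65107394648024
  handle 407 [625.  262.3  59.6]
scene box 0.71 3978 1023 82.30838586756705 [ 550.  -202.3] 3.7983766078948946 123.72736435783504 153.11771146435566
scene lid_handle 0.91 [620.3 254.3  54. ]
scene lid_handle 0.6 [227.7 307.8  54. ]
scene lid_plate 0.73 [137.2 283.5  18. ]
scene lid_plate 0.64 [615.1 258.5  18. ]
scene lid_plate 0.45 [ 489.6 -296.6   18. ]
top lid 0.87 1248 1166 21.638509465377265 [635.5 220.5] -72.10992393493669 64.50531878105544 119.18714736226899
  handle 59 [631.1 231.5  58.9]
top box 0.64 4049 929 80.88306252418964 [ 548.3 -202.8] 3.4578472614288387 120.40617159706008 150.13054462018584
top lid_handle 0.73 [620.9 256.2  54. ]
top lid_handle 0.63 [ 240.3 -303.3   54. ]
top lid_plate 0.92 [623.7 258.6  18. ]
top lid_plate 0.22 [ 238.6 -315.3   18. ]
```

```bash
python3 - <<'E'
from sim import *
p,r=here();q=manip.get_obs()['joints'];print(p)
a=line(p,r,[.61,.256,.32],tool(20,0),4)
q=follow(q,a,4)
rows(p,r,a)
pc=manip.get_image('wrist');print(pc['mount'])
E
```

```text
[0.553 0.236 0.206]
4 [-0.403  0.485 -0.032  1.499  0.016  1.158 -0.089] 0.0
[-0.1, 14.9, -28.6, -0.002, 0.001, -0.001, -0, 14.9, -28.7, -0.001, 0, -0, -0.1, 15, -28.6, -0.002, 0.001, -0.001, -0, 15, -28.5, -0.001, 0, -0.001]
max 28.7 0.002 end [0.61  0.256 0.32 ] [ 1.802  2.574 -0.001]
[[-0.    -0.963 -0.268  0.068]
 [ 1.    -0.    -0.    -0.001]
 [ 0.    -0.268  0.963 -0.069]
 [ 0.     0.     0.     1.   ]]
```

Request:
drive_tool(increments=[0, 15, -28.5, 0, 0, 0, 0, 15, -28.5, 0, 0, 0, 0, 15, -28.5, 0, 0, 0, 0, 15, -28.5, 0, 0, 0, 0, 0, 0, 0, 0, 0], gripper=60)

```text
time_s: 13.2
tool_pos: [0.6123, 0.2572, 0.3224]
ee_rot: [1.805, 2.57, -0.002]
force: [-0.7, 0.3, 0.2]
finger_gap: 0.703
grasp_force: 0.0
```

```bash
cat > lidw.py <<'E'
from meas import *
from plan import tool,line,rows,here
np.set_printoptions(precision=1,suppress=True)
p,T=snap('wrist')
for d in manip.masks_of(p,'lid')[:2]:
    r,c=np.nonzero(d['region']);ok=p['depth'][r,c]>0
    w=pts(p,np.c_[c,r][ok],T);k=w[(w[:,2]>.014)&(w[:,2]<.033)]
    if len(k)<50: continue
    h=w[(w[:,2]>.052)&(w[:,2]<.072)]
    print(d['conf'],d['bbox'],len(k),np.median(k[:,2])*1000,*edge_rect(k[:,:2]))
    if len(h)>20: print(' handle',edge_rect(h[:,:2]),np.median(h[:,2]))
for t in('lid_handle','lid_plate'):
    for d in manip.pinpoint(p,t)[:2]:
        r,c=d['location'];print(t,d['conf'],pts(p,[c,r],T,z=.054 if 'h' in t else .018)[0]*1000)
E
python3 lidw.py
```

```text
0.92 [336.9, 201.5, 129.5, 162.4] 17911 22.461203898715365 [621.1 261.1] 20.400941467285136 118.41857511858889 147.56403902846887
 handle (array([621. , 261.4]), np.float64(19.977916336059565), np.float64(15.815037252008946), np.float64(78.49830029590926)) 0.06014081977202296
lid_plate 0.85 [625.  260.2  18. ]
```

```bash
python3 - <<'E'
from sim import *
p,r=here();q=manip.get_obs()['joints']
a=line(p,r,[.621,.2612,.150],tool(20.1,0),5);a+=line(*a[-1],[.621,.2612,.108],tool(20.1,0),3)
q=follow(q,a,8);rows(p,r,a)
E
```

```text
8 [-0.408  0.732 -0.025  1.62   0.024  0.789 -0.093] 0.0
[0.3, 2.8, 33.6, -0.002, 0.001, -0.001, 0.2, 2.8, 33.6, -0.001, 0, -0.001, 0.2, 2.7, 33.7, -0.002, 0.001, -0.001, 0.2, 2.7, 33.6, -0.002, 0, -0.001, 0.2, 2.5, 33.6, -0.001, 0.001, -0, -0, 0.1, 14, -0, -0, -0, -0, -0, 14, -0, -0, -0, -0, -0, 14, -0, -0, -0]
max 33.7 0.002 end [0.621 0.261 0.108] [-1.8   -2.574  0.   ]
```

Request:
drive_tool(increments=[0.2, 2.8, 33.6, -0.002, 0, 0, 0.2, 2.8, 33.6, -0.002, 0, 0, 0.2, 2.8, 33.6, -0.002, 0, 0, 0.2, 2.7, 33.6, -0.002, 0, 0, 0.2, 2.5, 33.6, -0.001, 0, 0, 0, 0, 14, 0, 0, 0, 0, 0, 14, 0, 0, 0, 0, 0, 14, 0, 0, 0, 0, 0, 0, 0, 0, 0])

```text
time_s: 14.52
tool_pos: [0.6223, 0.2613, 0.109]
ee_rot: [1.804, 2.569, 0.0]
force: [1.0, -0.3, -0.2]
finger_gap: 0.698
grasp_force: 0.0
```

Request:
drive_tool(increments=[0, 0, 0, 0, 0, 0, 0, 0, 0, 0, 0, 0, 0, 0, 0, 0, 0, 0, 0, 0, 0, 0, 0, 0, 0, 0, 0, 0, 0, 0, 0, 0, 0, 0, 0, 0], gripper=5, squeeze=60)

```text
time_s: 15.28
tool_pos: [0.6234, 0.2617, 0.1108]
ee_rot: [1.803, 2.567, 0.004]
force: [-1.7, 0.0, 6.0]
finger_gap: 0.172
grasp_force: 59.8
```

```bash
python3 - <<'E'
from sim import *
p,r=here();q=manip.get_obs()['joints']
a=line(p,r,p+[0,0,.15],tool(20.1,0),6);a+=line(*a[-1],[.549,-.2025,.26],tool(3.6,0),15)
q=follow(q,a,5);rows(p,r,a)
E
```

```text
5 [-0.405  0.584 -0.03   1.543  0.02   1.014 -0.09 ] 0.0
10 [-0.26   0.467  0.008  1.672 -0.004  1.002  0.023] 0.0
15 [-0.056  0.404  0.069  1.772 -0.033  0.966  0.205] 0.0
20 [ 0.164  0.409  0.136  1.77  -0.066  0.967  0.409] 0.0
[-0.1, 0.1, -25, 0.001, 0, -0.001, -0, 0.1, -25, 0.001, 0.001, -0, -0, 0.1, -25, 0, 0, -0.001, -0.1, 0.1, -25, 0.001, 0, -0.001, -0, 0, -25, 0.001, 0.001, -0.001, -0, 0, -25, 0.001, 0, -0, -27.4, -15.3, 0.1, -0, 0, 0.019, -27.6, -14.7, 0, -0, 0, 0.019, -27.9, -14.2, 0.1, -0, 0, 0.019, -28.2, -13.7, 0.1, -0, 0, 0.019, -28.5, -13.2, 0, -0, 0, 0.02, -28.7, -12.6, 0.1, -0, 0, 0.019]
[-28.9, -12, 0.1, -0, 0, 0.019, -29.2, -11.5, 0, -0, 0, 0.019, -29.4, -10.9, 0.1, -0, 0, 0.019, -29.5, -10.4, 0.1, -0, 0, 0.02, -29.8, -9.8, 0, -0, 0, 0.019, -30, -9.2, 0.1, -0, 0, 0.019, -30.1, -8.6, 0.1, -0, 0, 0.019, -30.3, -8.1, 0, -0, 0, 0.019, -30.4, -7.5, 0.1, -0, 0, 0.019]
max 30.4 0.02 end [ 0.549 -0.203  0.26 ] [ 2.15   2.291 -0.   ]
```

Request:
drive_tool(increments=[0, 0, -10, 0.001, 0, 0, 0, 0, -25, 0.001, 0, 0, 0, 0, -25, 0.001, 0, -0.001, 0, 0, -30, 0.001, 0, -0.001, 0, 0, -30, 0.001, 0, -0.001, 0, 0, -30, 0, 0, 0, -27.5, -15, 0, 0, 0, 0.019, -27.5, -15, 0, 0, 0, 0.019, -28, -14, 0, 0, 0, 0.019, -28, -14, 0, 0, 0, 0.019, -28.5, -13, 0, 0, 0, 0.019, -28.5, -12.5, 0, 0, 0, 0.019])

```text
time_s: 16.77
tool_pos: [0.5924, 0.0745, 0.2603]
ee_rot: [1.946, 2.465, -0.004]
force: [-0.0, 0.3, -3.2]
finger_gap: 0.175
grasp_force: 58.8
```

Request:
drive_tool(increments=[-29, -12, 0, 0, 0, 0.019, -29, -11.5, 0, 0, 0, 0.019, -29.5, -11, 0, 0, 0, 0.019, -29.5, -10.5, 0, 0, 0, 0.019, -30, -10, 0, 0, 0, 0.019, -30, -9, 0, 0, 0, 0.019, -30, -8.5, 0, 0, 0, 0.019, -30, -8, 0, 0, 0, 0.019, -30.5, -7.5, 0, 0, 0, 0.019, 0, 0, 0, 0, 0, 0, 0, 0, 0, 0, 0, 0])

```text
time_s: 18.15
tool_pos: [0.5481, -0.202, 0.261]
ee_rot: [2.149, 2.291, -0.003]
force: [0.5, 0.9, -2.6]
finger_gap: 0.174
grasp_force: 58.8
```

```bash
cat > hold.py <<'E'
from meas import *
from plan import *
np.set_printoptions(precision=1,suppress=True)
o=manip.get_obs();tp,tr=here();m=tr.as_matrix();print('tcp',tp*1000,'heading',np.degrees(np.arctan2(m[1,1],m[0,1])),'down',m[:,2].round(4),o['finger_gap'],o['grasp_force'],o['force'])
zp=tp[2]-.090+.005  # expected top face of the lid
for n in('scene','top'):
    p,T=snap(n)
    for d in manip.masks_of(p,'lid'):
        r,c=np.nonzero(d['region']);ok=p['depth'][r,c]>0
        w=pts(p,np.c_[c,r][ok],T)
        if len(w)<50 or np.linalg.norm(np.median(w,0)[:2]-tp[:2])>.1: continue
        k=w[(abs(w[:,2]-zp)<.012)];g=np.linalg.lstsq(np.c_[k[:,:2]-tp[:2],np.ones(len(k))],k[:,2],rcond=None)[0]
        print(n,'lid',d['conf'],len(k),np.median(k[:,2])*1000,zp*1000,'slope',g[:2].round(3),*edge_rect(k[:,:2])); break
    save(p,f'hold_{n}.png',(170,120,320,290) if n=='scene' else (340,130,500,290),3.4)
E
python3 hold.py
```

```text
tcp [ 548.1 -202.   261. ] heading 3.649128510663376 down [-0. -0. -1.] 0.17400449462451456 58.81096601486206 [ 0.5  0.9 -2.6]
scene lid 0.82 1723 174.89242630489755 176.010612128608 slope [-0. -0.] [ 548.9 -200.2] 3.795790958404538 120.70420428322187 149.44301893799545
top lid 0.79 1208 171.48133411897172 176.010612128608 slope [-0. -0.] [ 544.3 -156.6] -87.19376716613789 60.76869974823024 118.66020972326885
```

Request:
drive_tool(increments=[-0.5, 0.3, 15, 0, 0, 0, -0.5, 0.3, 15, 0, 0, 0, -0.6, 0.3, 15, 0, 0, 0, 0, 0, 10, 0, 0, 0, 0, 0, 5, 0, 0, 0, 0, 0, 2, 0, 0, 0, 0, 0, 0, 0, 0, 0])

```text
time_s: 19.23
tool_pos: [0.5496, -0.2038, 0.1994]
ee_rot: [2.148, 2.29, -0.003]
force: [-0.0, -0.9, -3.8]
finger_gap: 0.173
grasp_force: 58.8
```

```bash
python3 hold.py; python3 -c "
import cv2,numpy as np
a=cv2.imread('pics/hold_scene.png');b=cv2.imread('pics/hold_top.png');print(a.shape,b.shape)
h=380;f=lambda i:cv2.resize(i,(int(i.shape[1]*h/i.shape[0]),h));cv2.imwrite('pics/hold_both.png',np.hstack([f(a),f(b)]))"
```

```text
tcp [ 549.6 -203.8  199.4] heading 3.6836425808929953 down [-0. -0. -1.] 0.17344491623523248 58.761903047561646 [-0.  -0.9 -3.8]
scene lid 0.84 1724 113.15894267962106 114.39484961228311 slope [-0. -0.] [ 550.2 -203.4] 4.065295839309698 121.50768412696394 151.21893824483703
top lid 0.88 1075 109.96801862185679 114.39484961228311 slope [-0. -0.] [ 545.2 -159.2] -87.42019014358542 60.394635292949225 119.56466316860114
(578, 510, 3) (544, 544, 3)
```

View pics/hold_both.png

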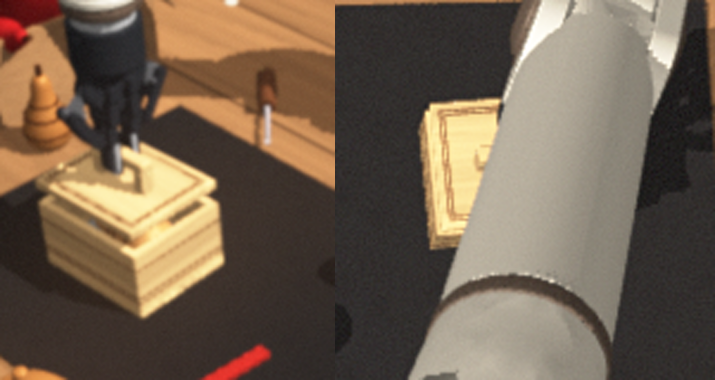

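The lid hovers square over the box. In the scene view the lid is at (550,-203) and the box at (550,-202), in mm. I'll lower it slowly and watch the force.

Request:
drive_tool(increments=[0.6, 0, 3, 0, 0, 0, 0, 0, 3, 0, 0, 0, 0, 0, 2, 0, 0, 0, 0, 0, 2, 0, 0, 0, 0, 0, 2, 0, 0, 0, 0, 0, 0, 0, 0, 0])

```text
time_s: 20.18
tool_pos: [0.5493, -0.203, 0.1869]
ee_rot: [2.148, 2.291, -0.004]
force: [-0.6, -0.5, -3.8]
finger_gap: 0.175
grasp_force: 58.8
```

Request:
drive_tool(increments=[0, 0, 1, 0, 0, 0, 0, 0, 1, 0, 0, 0, 0, 0, 1, 0, 0, 0, 0, 0, 0, 0, 0, 0])

```text
time_s: 20.68
tool_pos: [0.5493, -0.203, 0.184]
ee_rot: [2.148, 2.291, -0.004]
force: [0.0, 0.1, -3.7]
finger_gap: 0.173
grasp_force: 58.8
```

No contact so far, and the rim is entering the box.

Request:
drive_tool(increments=[0, 0, 1, 0, 0, 0, 0, 0, 1, 0, 0, 0, 0, 0, 1, 0, 0, 0, 0, 0, 0, 0, 0, 0])

```text
time_s: 21.18
tool_pos: [0.5493, -0.2031, 0.1811]
ee_rot: [2.148, 2.291, -0.004]
force: [0.2, -0.1, -3.0]
finger_gap: 0.176
grasp_force: 58.8
```

Request:
drive_tool(increments=[0, 0, 0.7, 0, 0, 0, 0, 0, 0.7, 0, 0, 0, 0, 0, 0, 0, 0, 0])

```text
time_s: 21.55
tool_pos: [0.5494, -0.2031, 0.1809]
ee_rot: [2.148, 2.291, -0.003]
force: [-3.2, 2.2, 7.3]
finger_gap: 0.174
grasp_force: 60.1
```

```bash
python3 hold.py
```

```text
tcp [ 549.4 -203.1  180.9] heading 3.6835420402159547 down [-0. -0. -1.] 0.17355565935116507 60.13682663440704 [-3.2  2.2  7.3]
scene lid 0.87 1673 94.79637128203188 95.85883879770027 slope [-0. -0.] [ 550.  -202.3] 3.7144576072692956 119.98804468437224 151.6095479601461
top lid 0.93 1029 91.54337138109403 95.85883879770027 slope [-0. -0.] [ 544.7 -158.4] -87.67721161842368 60.813790063364905 119.98216478583763
```

View pics/hold_scene.png

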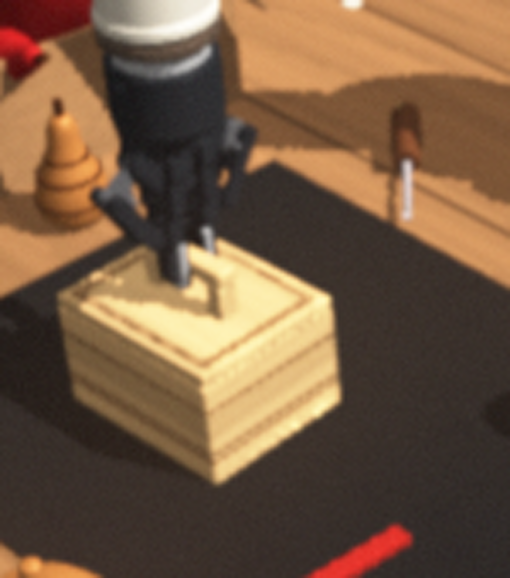

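The lid sits flush on the box all round, with its top at about 93 mm as expected. I'll release it and retreat.

Request:
drive_tool(increments=[0, 0, -0.5, 0, 0, 0, 0, 0, 0, 0, 0, 0])

```text
time_s: 22.0
tool_pos: [0.5494, -0.2031, 0.1808]
ee_rot: [2.148, 2.291, -0.003]
force: [-3.4, 1.4, 6.4]
finger_gap: 0.172
grasp_force: 60.1
```

Request:
drive_tool(increments=[0, 0, 0, 0, 0, 0, 0, 0, 0, 0, 0, 0, 0, 0, 0, 0, 0, 0, 0, 0, 0, 0, 0, 0, 0, 0, 0, 0, 0, 0], gripper=50)

```text
time_s: 22.62
tool_pos: [0.5494, -0.2031, 0.1802]
ee_rot: [2.148, 2.291, -0.004]
force: [-0.5, -0.2, -0.6]
finger_gap: 0.585
grasp_force: 0.0
```

Request:
drive_tool(increments=[0, 0, -10, 0, 0, 0, 0, 0, -20, 0, 0, 0, 0, 0, -40, 0, 0, 0, 0, 0, -40, 0, 0, 0, 0, 0, -40, 0, 0, 0, 0, -50, 0, 0, 0, 0, 0, -50, 0, 0, 0, 0, 0, 0, 0, 0, 0, 0])

```text
time_s: 23.62
tool_pos: [0.446, -0.21, 0.331]
ee_rot: [2.153, 2.288, -0.004]
force: [0.4, 0.7, 0.3]
finger_gap: 0.585
grasp_force: 0.0
```

```bash
python3 - <<'E'
from meas import *
np.set_printoptions(precision=2,suppress=True)
ims=[]
for n in('scene','top','wrist'):
    p,T=snap(n)
    for d in manip.masks_of(p,'lid'):
        r,c=np.nonzero(d['region']);ok=p['depth'][r,c]>0
        w=pts(p,np.c_[c,r][ok],T)
        if len(w)<50 or np.linalg.norm(np.median(w,0)[:2]-[.55,-.2])>.1: continue
        k=w[abs(w[:,2]-.093)<.01];g=np.linalg.lstsq(np.c_[k[:,:2]-k[:,:2].mean(0),np.ones(len(k))],k[:,2],rcond=None)[0]
        print(n,d['conf'],len(k),np.median(k[:,2])*1000,'slope',g[:2].round(4),*edge_rect(k[:,:2]));break
    im=p['img'][:,:,::-1]
    ims.append(cv2.resize(im if n=='wrist' else im[130:290,140:340] if n=='scene' else im[110:310,330:530],(400,320) if n!='top' else (320,320)))
cv2.imwrite('pics/end.png',np.hstack(ims[:2]))
E
```

```text
scene 0.69 1759 94.68029518521215 slope [-0.01 -0.01] [ 550.76 -202.33] 4.322184038162234 119.22046313873996 150.3532304912527
wrist 0.82 24506 92.45635970591692 slope [0. 0.] [ 547.42 -203.11] 3.604818868637082 118.93032190988929 147.78687481946235
```

View pics/end.png

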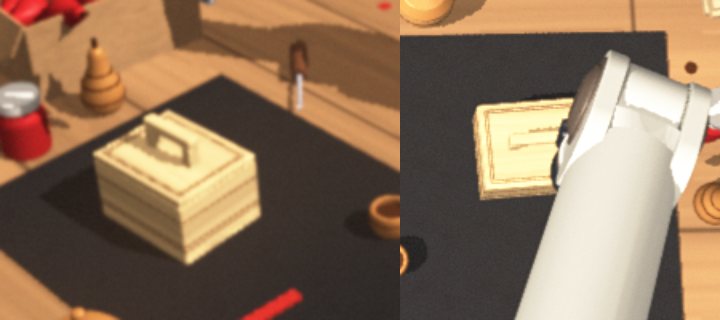

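The lid sits flush, level and square on the box with its handle up. The bowl and pencil are where they were, and the gripper is clear.

```bash
python3 -c "
from cell import manip
print(manip.sign_off())"
```

```text
the job is handed in; nothing more can be done
None
```

The lid was tipped over, lowered gently onto the gift box and released. It sits flush, level and square with its handle up, and the job was handed in after about 24 s of robot time. Early on, joint 4 read 2.423 rad against its 2.42 limit when I tried a lean the arm could not reach.

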